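# Shut and lock the filter-bay panel with its quarter-turn fastener

## Task

The flat cover panel of the filter module has been left partly open: with the fingertips push it along its rails, by its upright lip, until the bay is fully shut. Only then set a fingertip in the wide slot of the big round quarter-turn fastener beside it and turn the fastener clockwise (seen from above) as far as it goes, so that its steel tongue stands behind the panel and locks it. Touch and push only: do not move the tongue itself with the robot, and leave everything that stands around the module where it is.

Things in the scene. Friction and masses are not known exactly. Their poses are not given: they have to be found in the camera images.
- housing: filter module: white box fixed to the table, 150 (x) x 255 (y) x 55 mm high. Origin on the table under its middle; +x to its back, +y along the rails in the panel's closing direction (robot's left). Bay in the +y half, fastener at the -y end. Two rails at x = +-52 to +-68 mm, y = -20 to 123 mm, tops 66 mm over the table. Loose things up to 64 mm high stand 10 mm or more from its front and back
- lip (a point): middle of the top edge of the panel's upright lip, 76 mm over the table; axes as the housing's. Lip: 74 mm (x) x 8 mm thick (y), 15 mm above the panel. Panel: aluminium plate 110 x 120 x 5 mm, top 61 mm over the table, slides along y with 2 N friction; push the lip to +y to shut it. Between lip and fastener head 50 mm or more are free
- panel (a joint): how far the panel is open, in m: 0 = fully shut (hard stop), 0.046 = fully open; starts at 0.028 to 0.044; stays where it is left
- slot (a point): on the fastener's turning axis, at the top of its head, 83 mm over the table; at x 0, y -75 mm of the housing. Head: black, round, 84 mm across, with one straight slot across its whole diameter, 36 mm wide, open at both ends, 14 mm deep (floor 69 mm over the table), flat upright walls. The point turns with the head: slot along its x axis, tongue along -x, z up
- fastener (a joint): turn in rad, clockwise seen from above: 0 = unlocked (slot and tongue along the housing's -x, to its front), 1.571 = locked, hard stop (slot and tongue along +y, tongue behind the panel's edge). Starts at 0 to 0.2. Friction 0.08 N m, no spring; stays where left. Turned in with the panel still open, the tongue strikes the panel's edge and shoves it: wrong order
- tongue_tip (a point): middle of the top of the tongue's round end. Tongue: steel, fixed under the fastener's head and turning with it, 18 mm wide, 7 mm thick, 56 to 64 mm over the table, reaching 68 mm from the turning axis (26 mm beyond the head's rim). This point lies 59 mm from the turning axis, along the slot point's -x. Axes as the slot's. Not to be pushed by the robot
- filter_cube: bystander in front of the module: black filter cube with round windows, 43 x 34 x 32 mm; origin under its centre
- petri: bystander in front of the module: petri dish, 60 mm across, 14 mm high; origin under its centre
- oil_bottle: bystander behind the module: small brown bottle with black cap, 26 mm across, 64 mm high; origin under its centre
- objective_can: bystander behind the module: white screw can, 41 mm across, 57 mm high; origin under its centre
- marker: bystander to the right: marker pen lying, 130 mm long, 15 mm thick; origin under its centre
- slide_box: bystander to the right: blue slide box, 72 x 98 x 38 mm; origin under its centre

How it is judged:
By the outcome, as a careful person would: the job done as asked, in the order asked, and still so for the second after the job is handed in, with the robot touching nothing.
It also fails if it takes over 42 s, if anything falls off the work surface, if the arm or the gripper's body presses on something with over 40 N, if the wrist force passes 120 N, or if a joint passes its speed limit or range.

## Robot

A 6-joint arm with a two-finger parallel gripper is mounted at the origin on a cart in front of the work surface, level with it; the furniture and walls round the work are solid. World frame = base frame: x ahead of the robot, y to its left, z up, the work surface at z = 0. Lengths are in m, angles in rad, forces in N, time in s.
With the tool pointing down it reaches from about 0.3 to 0.875 m from the base axis. Payload 6.4 kg.
Tool frame: the origin (TCP) lies between the finger pads; the fingertips stand 8 mm ahead of it and the grasp point (between the pads) lies 11 mm behind it; z points along the fingers, x is the direction in which the jaws open and shut, and the axes are right-handed (so a half turn about z gives the same grasp; the last joint's range is limited). The gripper opens to 85 mm and grips with 20 to 120 N. Pads are 22 mm wide; open, the fingers measure 114 mm over their backs; the gripper's body (76 mm by 85 mm) begins 54 mm behind the grasp point. The pads swing forward as they close: fully open they stand 13 mm farther back than shut.
Start: joints at [-1.334, 0.181, 1.607, -0, 1.354, -0.206], TCP at [0.246, -0.52, 0.239] pointing down, gripper open.
Joint ranges: [-2.99, 2.99], [-0.89, 2.07], [0.3, 2.58], [-1.14, 4.28], [0, 2.63], [-3.12, 3.12]. Speed limits (rad/s): [2.57, 2.57, 3.01, 3.14, 3.14, 3.14].

## Interface

Orientations are given as a unit quaternion [w, x, y, z].
In Python, from bench import ctrl gives the robot as it stands.
- The arm moves only by the tool drive_tool, never from a script. Its argument "commands" is a list of rows, each an object of numbers: "gripper": the closure, from 0 (fully open) to 1 (shut); "dx", "dy", "dz": the shift along the tool's x, y, z in cm; "turn": the turn about the tool's z in degrees. A call has 1 to 20 rows; each row is the pose to reach, as a shift and turn from the pose commanded when the call began, along the tool's axes at that moment; what a row does not reach only later rows make up. A row lasts 1/8 s, in which the tool goes at most 62.5 mm and 10.7 degrees, less where a joint would pass 70% of its speed; a pose out of reach is approached as far as the arm can. A call with a gripper value outside its range is refused whole. The fingers move at their own pace and stop on an object; the grip force is fixed at half the most. Time passes only in rows, so rows that repeat a pose let the fingers close. It gives the time, the measured TCP pose, the force and the opening at its end, in the units of the state.
- ctrl.get_obs(): the state, without advancing time (a new reading comes with each control period).
- ctrl.camera(name): name is "side" or "top" or "wrist"; returns a dict with "image" (420x560x3 uint8, red, green, blue), "mtx" (3x3 intrinsics, pixels), "R" (3x3) and "t" (3): a world point X has camera coordinates R X + t. Camera axes: x right, y down, z forward; pixel columns grow to the right and rows downward; lengths in m; the calibration is good to about 2 mm. The wrist camera is an equidistant fisheye: a pixel r from the principal point sees the ray r / f radians off the axis. A picture is of the moment at which its call begins. There is no depth.
- ctrl.hand_in(): hands the job in, once; it reports no verdict.
The state is a dict: "time_s": time; "q": joint angles; "dq": joint speeds; "joint_efforts": joint torques, N m; "eef_pos": TCP position; "eef_rot": TCP orientation; "wrist_force": force on the tool from outside, world axes, zero at the start; "torque": the same for the moment, N m; "opening": opening from 0.0 (shut) to 1.0 (fully open).
Only numpy, scipy, OpenCV 4.12 (cv2) and the standard library are available. Lean on these libraries where they do the work, as an engineer would, in place of code of your own. Each camera call takes 0.05 s, during which the arm holds its last target.

## Working session

There is one attempt and no reset: what is moved stays moved. The work goes in short steps, Python scripts to look and compute and a tool call to move; the robot and the scene stay as the last step left them, time stands still between calls to the robot, and variables do not carry over. Pictures are saved under pics/ and viewed, and the job is handed in when it is done.

Besides the shell and the picture viewer there is one more tool, called after "Call:" in YAML: its name, and indented under it one key for each argument. drive_tool: Moves the arm, as the interface text tells. Its arguments: {"type":"object","properties":{"commands":{"type":"array","items":{"type":"object","properties":{"gripper":{"type":"number"},"dx":{"type":"number"},"dy":{"type":"number"},"dz":{"type":"number"},"turn":{"type":"number"}}}}},"required":["commands"]}

```bash
mkdir -p pics; ls; python3 - <<'E'
from bench import ctrl
import cv2
o=ctrl.get_obs(); print(o)
for n in ("side","top","wrist"):
    c=ctrl.camera(n); cv2.imwrite(f"pics/a_{n}.png",c["image"][:,:,::-1]); print(n,c["mtx"],c["R"],c["t"])
E
```

```text
pics
{'time_s': 0.0, 'q': array([-1.33427923e+00,  1.81562063e-01,  1.60802175e+00, -2.38354933e-05,
        1.35377995e+00, -2.06299051e-01]), 'dq': array([ 3.56655594e-04,  4.40473003e-04,  4.19239057e-05, -2.45593736e-04,
       -2.18672895e-03, -5.63357981e-04]), 'joint_efforts': array([-5.67670559e-04, -4.44880092e+01, -3.51336086e+01, -3.57825384e-04,
        9.14423639e-03,  1.21728667e-05]), 'eef_pos': array([ 0.24625901, -0.51899697,  0.23836567]), 'eef_rot': array([-6.08298343e-04,  8.45129937e-01, -5.34560199e-01, -6.43673418e-04]), 'wrist_force': array([ 0.19956013, -0.45347097, -0.68953491]), 'torque': array([-0.02642302,  0.00896204,  0.01707927]), 'opening': 0.9977718406091803}
side [[511.06880682   0.         279.48962442]
 [  0.         511.06880682 196.53920681]
 [  0.           0.           1.        ]] [[-0.99034573 -0.13726404  0.01933675]
 [-0.09241896  0.54984992 -0.83013481]
 [ 0.10331535 -0.82390755 -0.55722732]] [0.50703746 0.19940888 0.92494475]
top [[458.50711583   0.         288.42676224]
 [  0.         458.50711583 207.89587341]
 [  0.           0.           1.        ]] [[-0.01521952 -0.99987636  0.00395329]
 [-0.98778807  0.01442215 -0.15513457]
 [ 0.15505838 -0.00626608 -0.98788544]] [-0.14709154  0.57146852  0.98237688]
wrist [[325.1922621    0.         282.20705914]
 [  0.         325.1922621  204.67263234]
 [  0.           0.           1.        ]] [[ 4.29219550e-01 -9.03199935e-01 -6.75014122e-04]
 [-8.63626216e-01 -4.10631859e-01  2.92457236e-01]
 [-2.64424539e-01 -1.24945403e-01 -9.56278364e-01]] [-0.57405537 -0.03783096  0.37876891]
```

View pics/a_side.png

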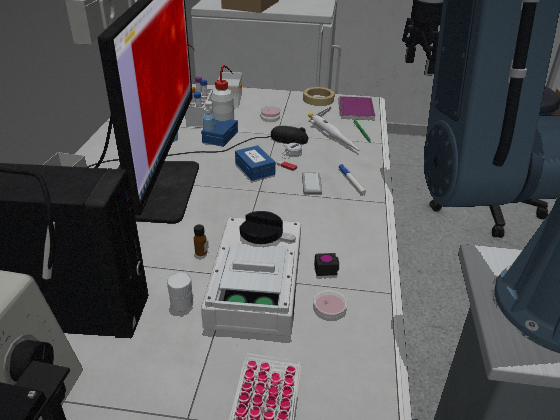

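View pics/a_top.png

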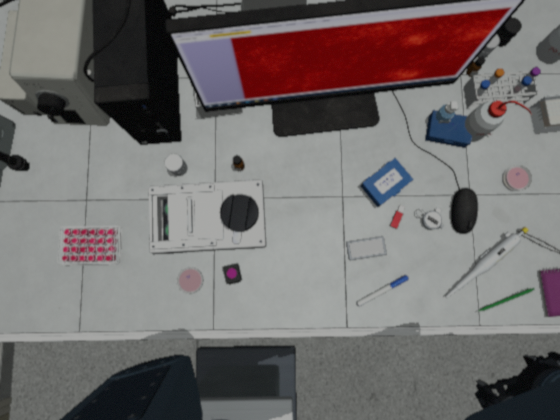

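View pics/a_wrist.png

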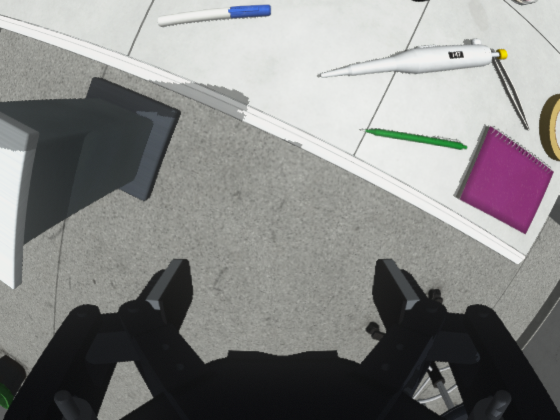

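The side view shows the module at about (255,275), with the head at (262,227) and the tongue pointing right to (290,237). The top view shows the module over columns 150-267, with the head at (239,212). I'll zoom in on both.

```bash
python3 - <<'E'
import cv2
a=cv2.imread("pics/a_top.png")[165:265,135:285]; cv2.imwrite("pics/b_top.png",cv2.resize(a,None,fx=5.3,fy=5.3,interpolation=cv2.INTER_CUBIC))
a=cv2.imread("pics/a_side.png")[200:345,190:350]; cv2.imwrite("pics/b_side.png",cv2.resize(a,None,fx=4,fy=4,interpolation=cv2.INTER_CUBIC))
E
```

```text
(no output)
```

View pics/b_top.png

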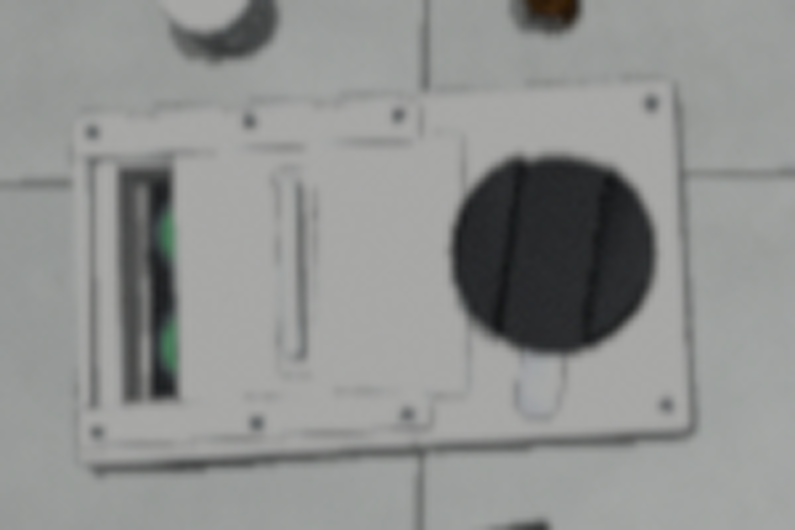

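View pics/b_side.png

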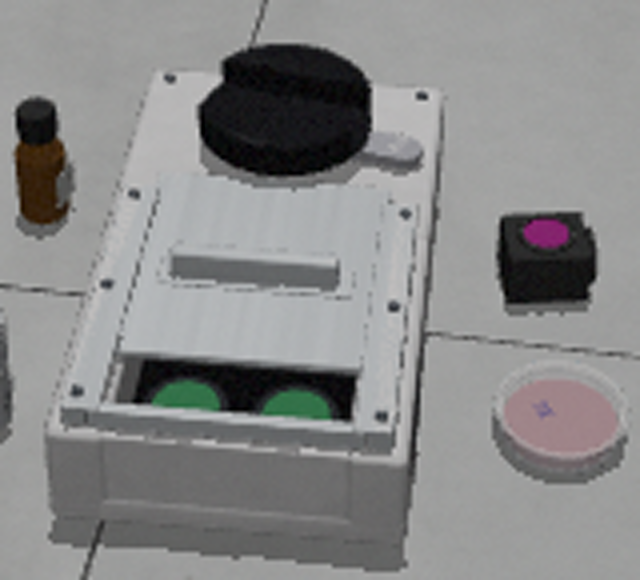

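```bash
cat > h.py <<'E'
import numpy as np
K={"side":np.array([[511.0688,0,279.4896],[0,511.0688,196.5392],[0,0,1]]),"top":np.array([[458.5071,0,288.4268],[0,458.5071,207.8959],[0,0,1]])}
R={"side":np.array([[-0.99034573,-0.13726404,0.01933675],[-0.09241896,0.54984992,-0.83013481],[0.10331535,-0.82390755,-0.55722732]]),
"top":np.array([[-0.01521952,-0.99987636,0.00395329],[-0.98778807,0.01442215,-0.15513457],[0.15505838,-0.00626608,-0.98788544]])}
t={"side":np.array([0.50703746,0.19940888,0.92494475]),"top":np.array([-0.14709154,0.57146852,0.98237688])}
def proj(n,X):
    p=K[n]@(R[n]@np.asarray(X,float)+t[n]); return p[:2]/p[2]
def onz(n,uv,z):
    C=-R[n].T@t[n]; d=R[n].T@np.linalg.solve(K[n],[uv[0],uv[1],1]); return C+d*(z-C[2])/d[2]
def tri(a,b):
    A=[];B=[]
    for n,uv in (("top",a),("side",b)):
        P=K[n]@np.c_[R[n],t[n]]
        for i in (0,1):
            r=uv[i]*P[2]-P[i]; A.append(r[:3]);B.append(-r[3])
    X,res,_,_=np.linalg.lstsq(np.array(A),np.array(B),rcond=None); return X
T=lambda u,v:(u/5.3+135,v/5.3+165)
S=lambda u,v:(u/4+190,v/4+200)
E
python3 - <<'E'
from h import *
np.set_printoptions(precision=4,suppress=True)
print("tri BR",tri(T(652,103),S(170,78)),"FR screw",tri(T(666,405),S(422,96)))
print("screws F",tri(T(97,432),S(381,415)),tri(T(257,423),S(393,307)),tri(T(407,413),S(406,213)))
print("screws B",tri(T(92,132),S(77,391)),tri(T(250,121),S(106,284)),tri(T(398,115),S(134,194)))
for p in ((672,80),(690,430),(82,460),(77,118)): print("corner",onz("top",T(*p),.055))
print("head",onz("top",T(554,254),.083))
print("tip centre",onz("top",T(540,400),.064), onz("side",S(405,150),.064))
print("slot walls",[onz("top",T(*p),.083)[:2] for p in ((522,158),(500,332),(612,175),(588,340))])
for p in ((289,168),(289,362),(300,172),(303,358),(279,175),(283,375)): print("lip",onz("top",T(*p),.076))
for p in ((172,246),(170,278),(338,288),(338,262)): print("lipS",onz("side",S(*p),.076))
for n in ("slot",): pass
E
```

```text
tri BR [ 0.6212 -0.0885  0.0567] FR screw [ 0.4939 -0.0936  0.0571]
screws F [0.4852 0.1372 0.069 ] [0.4881 0.0725 0.0679] [0.4904 0.0112 0.0691]
screws B [0.6093 0.143  0.0688] [0.6132 0.0778 0.068 ] [0.615  0.0164 0.0679]
corner [ 0.6315 -0.0969  0.055 ]
corner [ 0.4837 -0.1034  0.055 ]
corner [0.475 0.147 0.055]
corner [0.6187 0.1536 0.055 ]
head [ 0.5538 -0.05    0.083 ]
tip centre [ 0.4962 -0.0424  0.064 ] [ 0.4962 -0.0407  0.064 ]
slot walls [array([ 0.5936, -0.0369]), array([ 0.5223, -0.0282]), array([ 0.5861, -0.0736]), array([ 0.5185, -0.0638])]
lip [0.5922 0.0596 0.076 ]
lip [0.5121 0.0582 0.076 ]
lip [0.5904 0.0551 0.076 ]
lip [0.5137 0.0525 0.076 ]
lip [0.5893 0.0637 0.076 ]
lip [0.5069 0.0605 0.076 ]
lipS [0.5877 0.0579 0.076 ]
lipS [0.5842 0.0783 0.076 ]
lipS [0.512  0.0732 0.076 ]
lipS [0.5144 0.0567 0.076 ]
```

```bash
cat >> h.py <<'E'
def plan(pos,q,target,ang_deg):
    from scipy.spatial.transform import Rotation as Ro
    M=Ro.from_quat([q[1],q[2],q[3],q[0]]).as_matrix()
    d=M.T@(np.asarray(target)-pos)*100
    a=np.degrees(np.arctan2(M[1,0],M[0,0])); tr=-(ang_deg-a)
    print("d cm",d.round(2),"turn",round((tr+180)%360-180,2),"tilt",np.degrees(np.arccos(-M[2,2])).round(2))
E
python3 - <<'E'
from h import *
from bench import ctrl
o=ctrl.get_obs(); print(o["time_s"]); plan(o["eef_pos"],o["eef_rot"],[.5525,.030,.15],2.4)
E
```

```text
0.15
d cm [-36.48 -51.2    8.92] turn -67.03 tilt 0.08
```

Call:
drive_tool:
  commands:
    - {"gripper": 0.55,"dx": -36.5,"dy": -51.2,"dz": 8.9,"turn": -67}
    - {"gripper": 0.55,"dx": -36.5,"dy": -51.2,"dz": 8.9,"turn": -67}
    - {"gripper": 0.55,"dx": -36.5,"dy": -51.2,"dz": 8.9,"turn": -67}
    - {"gripper": 0.55,"dx": -36.5,"dy": -51.2,"dz": 8.9,"turn": -67}
    - {"gripper": 0.55,"dx": -36.5,"dy": -51.2,"dz": 8.9,"turn": -67}
    - {"gripper": 0.55,"dx": -36.5,"dy": -51.2,"dz": 8.9,"turn": -67}
    - {"gripper": 0.55,"dx": -36.5,"dy": -51.2,"dz": 8.9,"turn": -67}
    - {"gripper": 0.55,"dx": -36.5,"dy": -51.2,"dz": 8.9,"turn": -67}
    - {"gripper": 0.55,"dx": -36.5,"dy": -51.2,"dz": 8.9,"turn": -67}
    - {"gripper": 0.55,"dx": -36.5,"dy": -51.2,"dz": 8.9,"turn": -67}
    - {"gripper": 0.55,"dx": -36.5,"dy": -51.2,"dz": 8.9,"turn": -67}
    - {"gripper": 0.55,"dx": -36.5,"dy": -51.2,"dz": 8.9,"turn": -67}
    - {"gripper": 0.55,"dx": -36.5,"dy": -51.2,"dz": 8.9,"turn": -67}
    - {"gripper": 0.55,"dx": -36.5,"dy": -51.2,"dz": 8.9,"turn": -67}

```text
time_s: 1.9
eef_pos: [0.5524, 0.0282, 0.1506]
eef_rot: [0.0, 1.0, 0.02, 0.0]
wrist_force: [0.9, -0.3, 0.5]
opening: 0.451
```

```bash
python3 - <<'E'
from h import *
from bench import ctrl
import cv2
for n in ("side","wrist","top"):
    c=ctrl.camera(n); cv2.imwrite(f"pics/c_{n}.png",c["image"][:,:,::-1])
    if n=="wrist": print(c["R"],c["t"])
o=ctrl.get_obs(); print(o["time_s"],o["eef_pos"],o["opening"],o["wrist_force"]); plan(o["eef_pos"],o["eef_rot"],[.5525,.030,.074],2.4)
a=cv2.imread("pics/c_side.png")[120:345,150:400]; cv2.imwrite("pics/c2_side.png",cv2.resize(a,None,fx=2.6,fy=2.6,interpolation=cv2.INTER_CUBIC))
E
```

```text
[[ 9.99191536e-01  4.01978949e-02  6.35811434e-04]
 [ 3.82391350e-02 -9.55147689e-01  2.93650575e-01]
 [ 1.24114288e-02 -2.93388856e-01 -9.55912619e-01]] [-0.55350946 -0.00581096  0.29599396]
2.05 [0.55255758 0.02870797 0.15060242] 0.4505417110476931 [0.3085598  0.16850207 0.28375298]
d cm [-0.   -0.13  7.66] turn -0.11 tilt 0.03
```

View pics/c2_side.png

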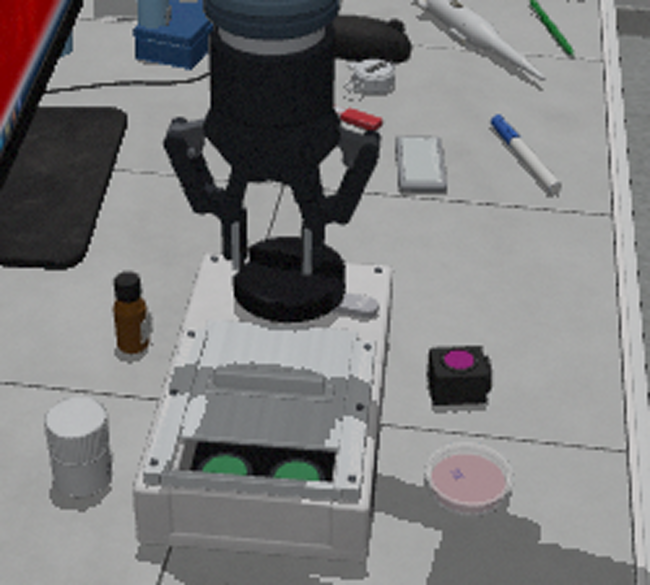

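View pics/c_wrist.png

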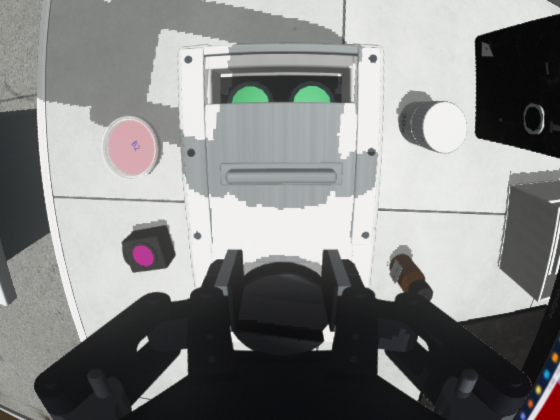

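The wrist view shows the lip at rows 170-185, columns 222-342. The side view shows the finger pad ends near crop pixels (305,272) and (236,262).

```bash
python3 - <<'E'
from h import *
from scipy.optimize import minimize_scalar
Rw=np.array([[ 9.99191536e-01,4.01978949e-02,6.35811434e-04],[3.82391350e-02,-9.55147689e-01,2.93650575e-01],[1.24114288e-02,-2.93388856e-01,-9.55912619e-01]]);tw=np.array([-0.55350946,-0.00581096,0.29599396])
def wz(u,v,z):
    f=325.19;a=u-282.207;b=v-204.673;r=np.hypot(a,b);th=r/f
    d=Rw.T@np.array([a/r*np.sin(th),b/r*np.sin(th),np.cos(th)]);C=-Rw.T@tw
    return (C+d*(z-C[2])/d[2]).round(4)
for v in (168,171,176,182,185): print(v,wz(281,v,.076))
print(wz(228,177,.076),wz(337,177,.076))
print("panel end",wz(280,103,.061),"rail end",wz(280,48,.066), wz(280,54,.06),wz(280,74,.055),"head edge",wz(285,263,.083))
for uv in ((267.3,224.6),(240.8,220.8)):
    for y in (.018,.0287,.04): 
        r=minimize_scalar(lambda z:abs(proj("side",[.5525-.0 if 0 else onz("side",uv,z)[0],y,z])-uv).sum(),bounds=(.05,.2),method="bounded"); print(y,r.x,onz("side",uv,r.x))
E
python3 - <<'E'
import cv2
a=cv2.imread("pics/c_wrist.png")[30:270,170:390]; cv2.imwrite("pics/c2_wrist.png",cv2.resize(a,None,fx=2.5,fy=2.5,interpolation=cv2.INTER_CUBIC))
E
```

```text
168 [0.5505 0.0644 0.076 ]
171 [0.5506 0.0624 0.076 ]
176 [0.5507 0.059  0.076 ]
182 [0.5509 0.055  0.076 ]
185 [0.551 0.053 0.076]
[0.5157 0.0571 0.076 ] [0.5879 0.06   0.076 ]
panel end [0.5481 0.1068 0.061 ] rail end [0.5467 0.1442 0.066 ] [0.5468 0.141  0.06  ] [0.5473 0.1274 0.055 ] head edge [ 0.5559 -0.0008  0.083 ]
0.018 0.13382653592200136 [0.5335487  0.01800157 0.13382654]
0.0287 0.14198994112350274 [0.53189967 0.02869783 0.14198994]
0.04 0.1506144240051749 [0.5301575  0.03999822 0.15061442]
0.018 0.13638086233274604 [0.58049385 0.01800035 0.13638086]
0.0287 0.1445086191990825 [0.57813066 0.02870079 0.14450862]
0.04 0.15309186136957184 [0.57563503 0.04000089 0.15309186]
```

View pics/c2_wrist.png

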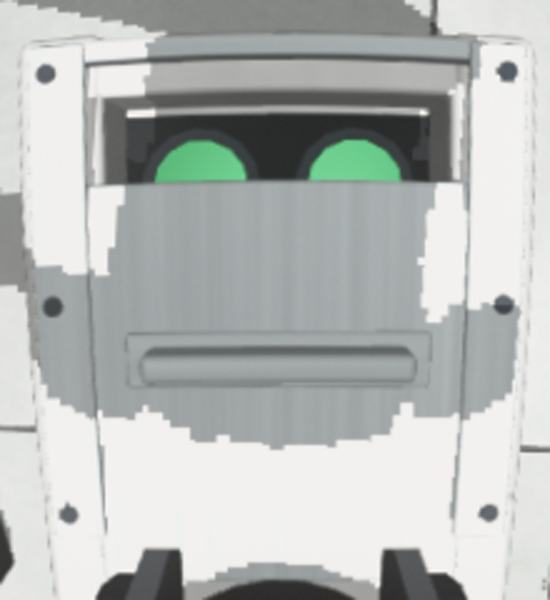

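Call:
drive_tool:
  commands:
    - {"gripper": 0.55,"dx": 0,"dy": -0.1,"dz": 4}
    - {"gripper": 0.55,"dx": 0,"dy": -0.1,"dz": 6.5}
    - {"gripper": 0.55,"dx": 0,"dy": -0.1,"dz": 7.6}
    - {"gripper": 0.55,"dx": 0,"dy": -0.1,"dz": 7.6}
    - {"gripper": 0.55,"dx": 0,"dy": -0.8,"dz": 7.6}
    - {"gripper": 0.55,"dx": 0,"dy": -1.3,"dz": 7.6}
    - {"gripper": 0.55,"dx": 0,"dy": -1.7,"dz": 7.6}
    - {"gripper": 0.55,"dx": 0,"dy": -2.1,"dz": 7.6}
    - {"gripper": 0.55,"dx": 0,"dy": -2.5,"dz": 7.6}
    - {"gripper": 0.55,"dx": 0,"dy": -2.8,"dz": 7.6}

```text
invalid input at $.commands[0]: expected keys gripper, dx, dy, dz, turn
```

```bash
python3 - <<'E'
from h import *
from bench import ctrl
import cv2
c=ctrl.camera("wrist"); a=c["image"][:,:,::-1]; cv2.imwrite("pics/d_wrist.png",a)
o=ctrl.get_obs(); print(o["time_s"],o["eef_pos"],o["wrist_force"])
E
```

```text
2.1 [0.55259446 0.02890262 0.15053664] [0.28874785 0.33925634 0.26243764]
```

View pics/d_wrist.png

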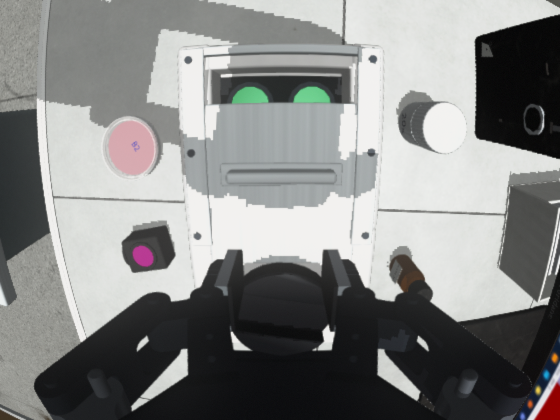

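The call was refused because every row needs the turn key, so the scene hasn't changed. I'll send it again.

Call:
drive_tool:
  commands:
    - {"gripper": 0.55,"dx": 0,"dy": -0.1,"dz": 4,"turn": 0}
    - {"gripper": 0.55,"dx": 0,"dy": -0.1,"dz": 6.5,"turn": 0}
    - {"gripper": 0.55,"dx": 0,"dy": -0.1,"dz": 7.6,"turn": 0}
    - {"gripper": 0.55,"dx": 0,"dy": -0.1,"dz": 7.6,"turn": 0}
    - {"gripper": 0.55,"dx": 0,"dy": -0.8,"dz": 7.6,"turn": 0}
    - {"gripper": 0.55,"dx": 0,"dy": -1.3,"dz": 7.6,"turn": 0}
    - {"gripper": 0.55,"dx": 0,"dy": -1.7,"dz": 7.6,"turn": 0}
    - {"gripper": 0.55,"dx": 0,"dy": -2.1,"dz": 7.6,"turn": 0}
    - {"gripper": 0.55,"dx": 0,"dy": -2.5,"dz": 7.6,"turn": 0}
    - {"gripper": 0.55,"dx": 0,"dy": -2.8,"dz": 7.6,"turn": 0}

```text
time_s: 3.35
eef_pos: [0.5516, 0.0578, 0.0744]
eef_rot: [0.0, 1.0, 0.021, 0.0]
wrist_force: [1.0, -2.6, 1.4]
opening: 0.449
```

```bash
python3 - <<'E'
from h import *
from bench import ctrl
import cv2
c=ctrl.camera("wrist"); a=c["image"][:,:,::-1]; cv2.imwrite("pics/d2_wrist.png",a)
o=ctrl.get_obs(); print(o["time_s"],o["eef_pos"],o["wrist_force"])
E
```

```text
3.4 [0.55146229 0.05809886 0.07429039] [ 0.94703048 -1.24503498  0.7938408 ]
```

View pics/d2_wrist.png

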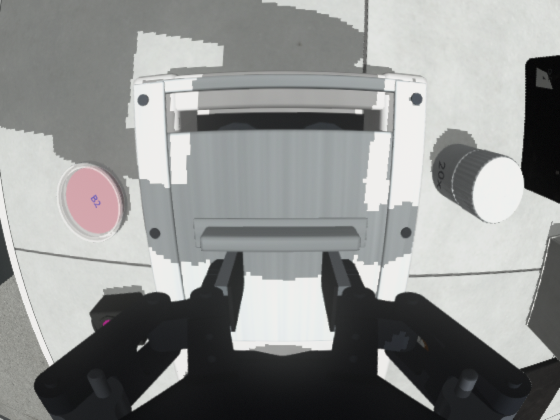

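The fingers are on the lip (near row 240) and the panel is moving, with about 2.6 N on the wrist. The bay still shows a gap at rows 105-130, so I'll push on.

Call:
drive_tool:
  commands:
    - {"gripper": 0.55,"dx": 0,"dy": -0.4,"dz": 0,"turn": 0}
    - {"gripper": 0.55,"dx": 0,"dy": -0.8,"dz": 0,"turn": 0}
    - {"gripper": 0.55,"dx": 0,"dy": -1.2,"dz": 0,"turn": 0}
    - {"gripper": 0.55,"dx": 0,"dy": -1.5,"dz": 0,"turn": 0}
    - {"gripper": 0.55,"dx": 0,"dy": -1.8,"dz": 0,"turn": 0}
    - {"gripper": 0.55,"dx": 0,"dy": -1.8,"dz": 0,"turn": 0}

```text
time_s: 4.15
eef_pos: [0.5507, 0.0758, 0.0743]
eef_rot: [-0.0, 1.0, 0.021, -0.0]
wrist_force: [0.5, -2.4, 0.1]
opening: 0.447
```

```bash
python3 - <<'E'
from h import *
from bench import ctrl
import cv2
c=ctrl.camera("wrist"); a=c["image"][:,:,::-1]; cv2.imwrite("pics/e_wrist.png",a)
o=ctrl.get_obs(); print(o["time_s"],o["eef_pos"],o["wrist_force"])
E
```

```text
4.2 [0.55065338 0.07577743 0.07425203] [ 0.9321838  -1.65319681  0.37868495]
```

View pics/e_wrist.png

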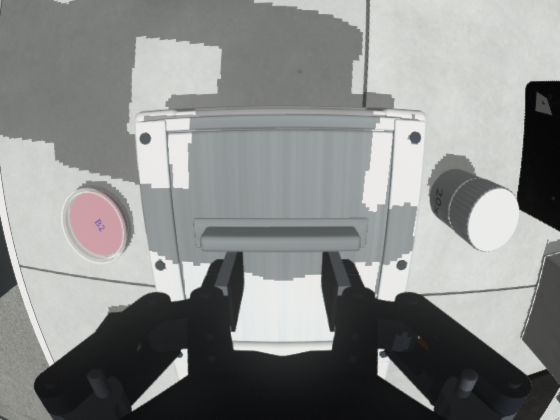

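The bay looks nearly shut, with the panel edge at row 131 just short of the end bar. I'll push in small steps until it meets the stop.

Call:
drive_tool:
  commands:
    - {"gripper": 0.55,"dx": 0,"dy": -0.2,"dz": 0,"turn": 0}
    - {"gripper": 0.55,"dx": 0,"dy": -0.4,"dz": 0,"turn": 0}
    - {"gripper": 0.55,"dx": 0,"dy": -0.4,"dz": 0,"turn": 0}

```text
time_s: 4.58
eef_pos: [0.5507, 0.0762, 0.0743]
eef_rot: [0.003, 1.0, 0.021, -0.0]
wrist_force: [-1.4, -15.5, 2.4]
opening: 0.451
```

The force rose to 15.5 N while the TCP moved only 0.4 mm, so the panel is on its hard stop. I'll back off, lift and check.

Call:
drive_tool:
  commands:
    - {"gripper": 0.55,"dx": 0,"dy": 1.0,"dz": 0,"turn": 0}
    - {"gripper": 0.55,"dx": 0,"dy": 2.0,"dz": 0,"turn": 0}
    - {"gripper": 0.55,"dx": 0,"dy": 2.0,"dz": -4,"turn": 0}
    - {"gripper": 0.55,"dx": 0,"dy": 2.0,"dz": -9,"turn": 0}
    - {"gripper": 0.55,"dx": 0,"dy": -1.0,"dz": -13,"turn": 0}
    - {"gripper": 0.55,"dx": 0,"dy": -1.0,"dz": -13,"turn": 0}

```text
time_s: 5.32
eef_pos: [0.5522, 0.091, 0.2083]
eef_rot: [-0.0, 1.0, 0.022, 0.004]
wrist_force: [0.1, -0.3, -0.4]
opening: 0.451
```

```bash
python3 - <<'E'
from h import *
from bench import ctrl
import cv2
for n in ("wrist","side","top"):
    c=ctrl.camera(n); a=c["image"][:,:,::-1]; cv2.imwrite(f"pics/f_{n}.png",a)
a=cv2.imread("pics/f_wrist.png")[80:300,160:400]; cv2.imwrite("pics/f2_wrist.png",cv2.resize(a,None,fx=2.6,fy=2.6,interpolation=cv2.INTER_CUBIC))
a=cv2.imread("pics/f_side.png")[180:345,170:350]; cv2.imwrite("pics/f2_side.png",cv2.resize(a,None,fx=3.5,fy=3.5,interpolation=cv2.INTER_CUBIC))
o=ctrl.get_obs(); print(o["time_s"],o["eef_pos"],o["wrist_force"]); plan(o["eef_pos"],o["eef_rot"],[.5545,-.050,.15],-8.3);plan(o["eef_pos"],o["eef_rot"],[.5545,-.050,.082],-8.3)
E
```

```text
5.475 [0.54932233 0.08949501 0.20313274] [-0.23951461  0.71239619 -0.59670564]
d cm [-0.05 13.96  5.31] turn 10.68 tilt 0.11
d cm [-0.04 13.96 12.11] turn 10.68 tilt 0.11
```

View pics/f2_wrist.png

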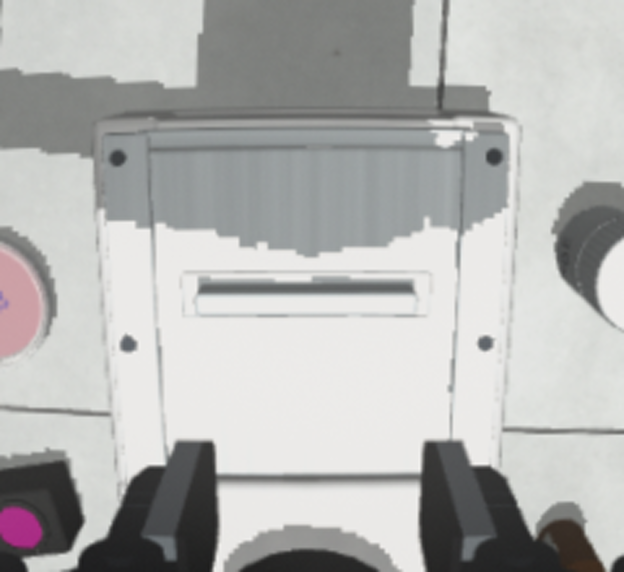

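View pics/f2_side.png

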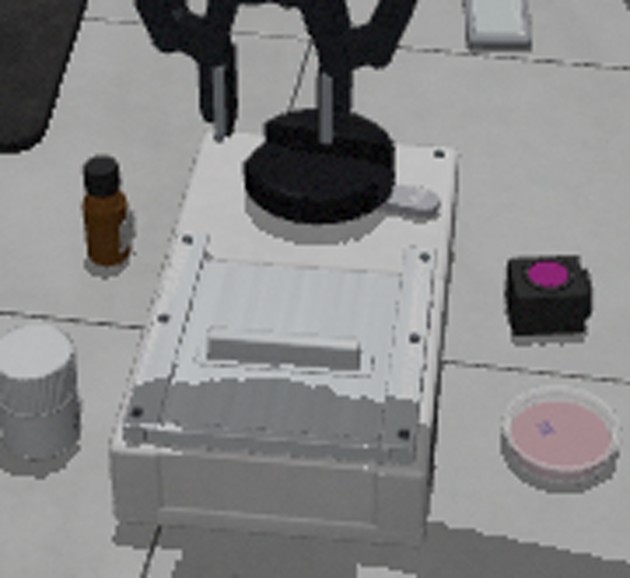

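The panel is fully shut and the bay is covered: its edge meets the end bar in both views. Next I'll move above the fastener.

Call:
drive_tool:
  commands:
    - {"gripper": 0.55,"dx": 0,"dy": 4,"dz": 1,"turn": 5}
    - {"gripper": 0.55,"dx": 0,"dy": 8,"dz": 3,"turn": 10.7}
    - {"gripper": 0.55,"dx": 0,"dy": 12,"dz": 5,"turn": 10.7}
    - {"gripper": 0.55,"dx": 0,"dy": 14,"dz": 5.3,"turn": 10.7}
    - {"gripper": 0.55,"dx": 0,"dy": 14,"dz": 5.3,"turn": 10.7}
    - {"gripper": 0.55,"dx": 0,"dy": 14,"dz": 5.3,"turn": 10.7}

```text
time_s: 6.22
eef_pos: [0.5561, -0.0496, 0.1516]
eef_rot: [-0.0, 0.997, -0.073, 0.0]
wrist_force: [-0.1, 0.6, -0.0]
opening: 0.45
```

```bash
python3 - <<'E'
from h import *
from bench import ctrl
import cv2
for n in ("side","wrist"):
    c=ctrl.camera(n); a=c["image"][:,:,::-1]; cv2.imwrite(f"pics/g_{n}.png",a)
a=cv2.imread("pics/g_side.png")[120:285,170:350]; cv2.imwrite("pics/g2_side.png",cv2.resize(a,None,fx=3.5,fy=3.5,interpolation=cv2.INTER_CUBIC))
o=ctrl.get_obs(); print(o["time_s"],o["eef_pos"],o["wrist_force"]); plan(o["eef_pos"],o["eef_rot"],[.5545,-.050,.082],-8.3)
E
```

```text
6.325 [ 0.5562445  -0.04920922  0.15187006] [ 0.17215355 -0.54388587 -0.31428293]
d cm [-0.17  0.1   6.99] turn 0.05 tilt 0.05
```

View pics/g2_side.png

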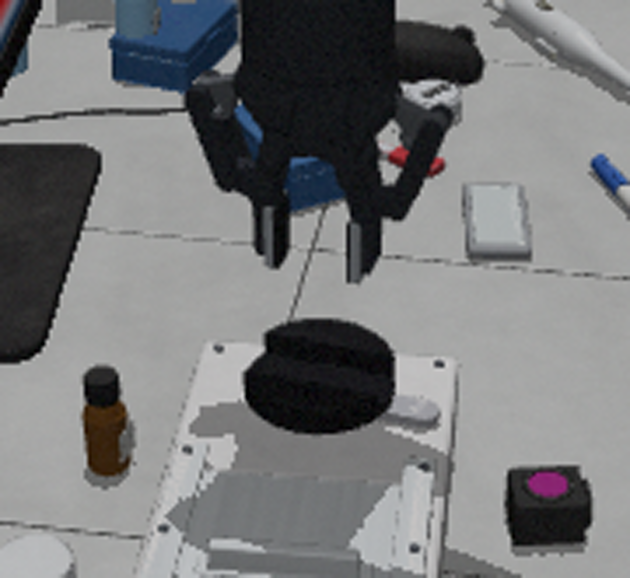

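View pics/g_wrist.png

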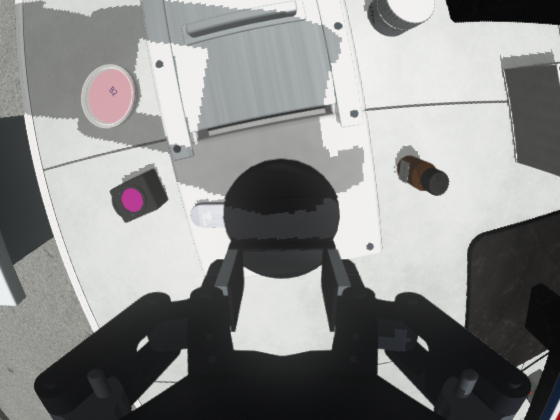

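In the wrist view the slot lies parallel to the jaw line. The head spans columns 224-340 and rows 159-277. I'll check its centre with this view.

```bash
python3 - <<'E'
from h import *
from bench import ctrl
c=ctrl.camera("wrist");Rw,tw=c["R"],c["t"]
def wz(u,v,z):
    f=325.19;a=u-282.207;b=v-204.673;r=np.hypot(a,b);th=r/f
    d=Rw.T@np.array([a/r*np.sin(th),b/r*np.sin(th),np.cos(th)]);C=-Rw.T@tw
    return (C+d*(z-C[2])/d[2]).round(4)
L,Rr,B=wz(224,213,.083),wz(340,213,.083),wz(282,277,.083)
print(L,Rr,(L+Rr)/2,B,wz(282,159,.075), wz(282,240,.083), wz(282,213,.083))
E
```

```text
[ 0.5191 -0.0367  0.083 ] [ 0.5956 -0.0478  0.083 ] [ 0.55735 -0.04225  0.083  ] [ 0.5504 -0.09    0.083 ] [ 0.5623 -0.0079  0.075 ] [ 0.5546 -0.0613  0.083 ] [ 0.5573 -0.0422  0.083 ]
```

Call:
drive_tool:
  commands:
    - {"gripper": 0.55,"dx": -0.1,"dy": 0,"dz": 3,"turn": 0}
    - {"gripper": 0.55,"dx": -0.1,"dy": 0,"dz": 5,"turn": 0}
    - {"gripper": 0.55,"dx": -0.1,"dy": 0,"dz": 6,"turn": 0}
    - {"gripper": 0.55,"dx": -0.1,"dy": 0,"dz": 6.5,"turn": 0}
    - {"gripper": 0.55,"dx": -0.1,"dy": 0,"dz": 6.9,"turn": 0}
    - {"gripper": 0.55,"dx": -0.1,"dy": 0,"dz": 6.9,"turn": 0}

```text
time_s: 7.12
eef_pos: [0.5552, -0.0502, 0.0826]
eef_rot: [0.0, 0.997, -0.073, 0.0]
wrist_force: [0.2, 0.4, 0.1]
opening: 0.452
```

```bash
python3 - <<'E'
from h import *
from bench import ctrl
import cv2
for n in ("side","wrist"):
    c=ctrl.camera(n); a=c["image"][:,:,::-1]; cv2.imwrite(f"pics/i_{n}.png",a)
a=cv2.imread("pics/i_side.png")[120:285,170:350]; cv2.imwrite("pics/i2_side.png",cv2.resize(a,None,fx=3.5,fy=3.5,interpolation=cv2.INTER_CUBIC))
o=ctrl.get_obs(); print(o["time_s"],o["eef_pos"],o["wrist_force"])
E
```

```text
7.225 [ 0.55530535 -0.05025063  0.0828171 ] [-0.30466317  0.16749219 -0.21778577]
```

View pics/i2_side.png

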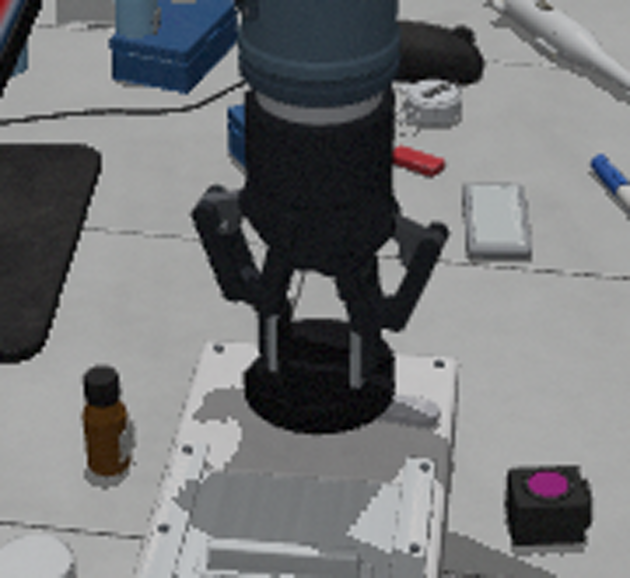

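View pics/i_wrist.png

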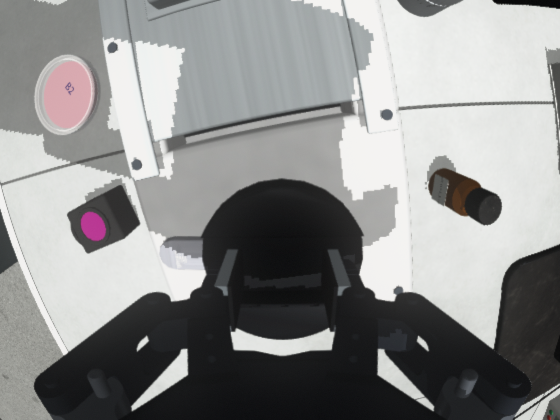

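Both fingertips are in the slot with no contact force. I'll turn it clockwise partway first.

Call:
drive_tool:
  commands:
    - {"gripper": 0.55,"dx": 0,"dy": 0,"dz": 0,"turn": 7}
    - {"gripper": 0.55,"dx": 0,"dy": 0,"dz": 0,"turn": 13}
    - {"gripper": 0.55,"dx": 0,"dy": 0,"dz": 0,"turn": 19}
    - {"gripper": 0.55,"dx": 0,"dy": 0,"dz": 0,"turn": 25}
    - {"gripper": 0.55,"dx": 0,"dy": 0,"dz": 0,"turn": 31}
    - {"gripper": 0.55,"dx": 0,"dy": 0,"dz": 0,"turn": 37}
    - {"gripper": 0.55,"dx": 0,"dy": 0,"dz": 0,"turn": 43}
    - {"gripper": 0.55,"dx": 0,"dy": 0,"dz": 0,"turn": 45}

```text
time_s: 8.22
eef_pos: [0.5551, -0.0504, 0.0827]
eef_rot: [0.0, 0.893, -0.449, 0.0]
wrist_force: [-0.9, -1.3, 0.3]
opening: 0.45
```

```bash
python3 - <<'E'
from h import *
from bench import ctrl
import cv2
for n in ("side","wrist"):
    c=ctrl.camera(n); a=c["image"][:,:,::-1]; cv2.imwrite(f"pics/j_{n}.png",a)
a=cv2.imread("pics/j_side.png")[120:285,170:350]; cv2.imwrite("pics/j2_side.png",cv2.resize(a,None,fx=3.5,fy=3.5,interpolation=cv2.INTER_CUBIC))
o=ctrl.get_obs(); print(o["time_s"],o["eef_pos"],o["wrist_force"],o["torque"],o["opening"])
E
```

```text
8.325 [ 0.55505259 -0.0503567   0.08263601] [-1.19535812 -0.54833961  1.79097144] [-0.10297818  0.15831498  0.00907561] 0.44856622903847265
```

View pics/j2_side.png

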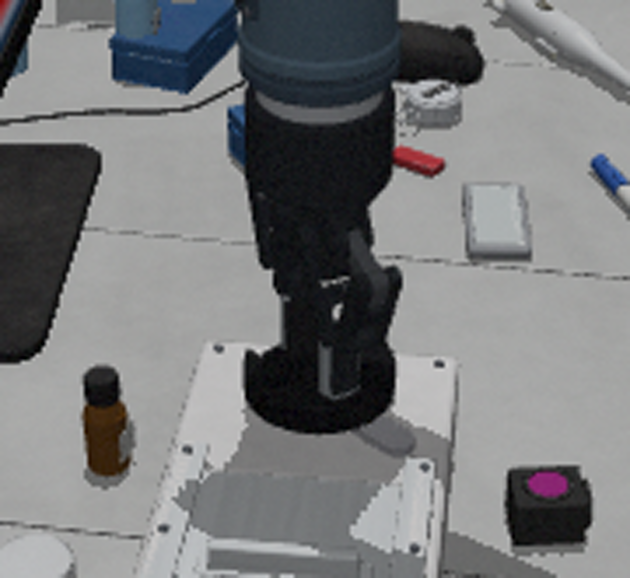

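View pics/j_wrist.png

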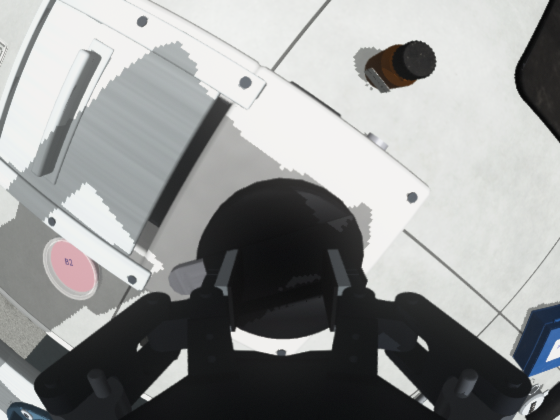

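The fastener is turning and the tongue follows it. I'll continue to the stop.

Call:
drive_tool:
  commands:
    - {"gripper": 0.55,"dx": 0,"dy": 0,"dz": 0,"turn": 6}
    - {"gripper": 0.55,"dx": 0,"dy": 0,"dz": 0,"turn": 12}
    - {"gripper": 0.55,"dx": 0,"dy": 0,"dz": 0,"turn": 18}
    - {"gripper": 0.55,"dx": 0,"dy": 0,"dz": 0,"turn": 24}
    - {"gripper": 0.55,"dx": 0,"dy": 0,"dz": 0,"turn": 30}
    - {"gripper": 0.55,"dx": 0,"dy": 0,"dz": 0,"turn": 36}
    - {"gripper": 0.55,"dx": 0,"dy": 0,"dz": 0,"turn": 41}
    - {"gripper": 0.55,"dx": 0,"dy": 0,"dz": 0,"turn": 43}
    - {"gripper": 0.55,"dx": 0,"dy": 0,"dz": 0,"turn": 43}

```text
time_s: 9.45
eef_pos: [0.5552, -0.0502, 0.0825]
eef_rot: [0.0, -0.668, 0.745, -0.0]
wrist_force: [-0.1, -0.2, 1.9]
opening: 0.449
```

```bash
python3 - <<'E'
from h import *
from bench import ctrl
import cv2
for n in ("side","wrist"):
    c=ctrl.camera(n); a=c["image"][:,:,::-1]; cv2.imwrite(f"pics/k_{n}.png",a)
a=cv2.imread("pics/k_side.png")[120:285,170:350]; cv2.imwrite("pics/k2_side.png",cv2.resize(a,None,fx=3.5,fy=3.5,interpolation=cv2.INTER_CUBIC))
o=ctrl.get_obs(); print(o["time_s"],o["eef_pos"],o["wrist_force"],o["torque"],o["opening"]); plan(o["eef_pos"],o["eef_rot"],o["eef_pos"],-100)
E
```

```text
9.55 [ 0.55515561 -0.05021188  0.08243095] [ 0.41685251 -0.0733466   1.24091685] [-0.11547341 -0.02826003  0.02010094] 0.4524889001315871
d cm [0. 0. 0.] turn 3.75 tilt 0.03
```

View pics/k2_side.png

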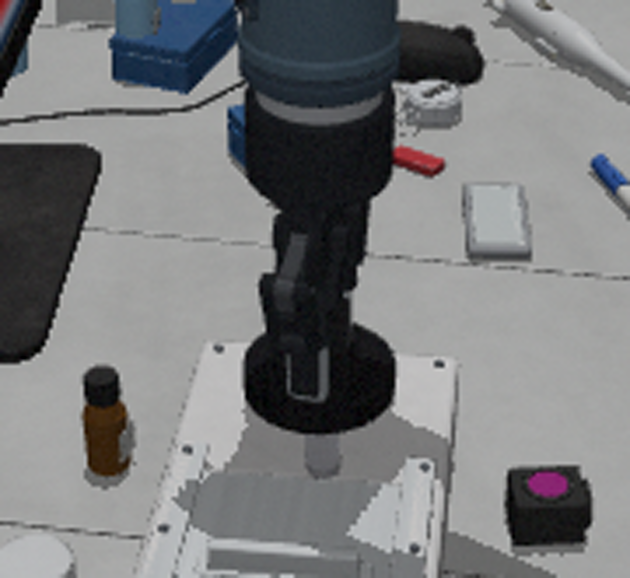

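View pics/k_wrist.png

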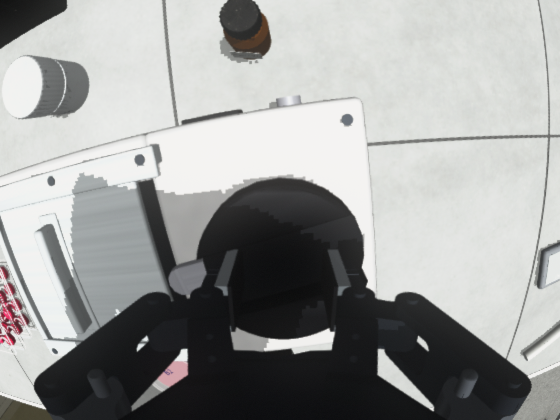

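The tongue is almost along +y, but there is no stop torque yet. I'll turn a little more in small steps.

Call:
drive_tool:
  commands:
    - {"gripper": 0.55,"dx": 0,"dy": 0,"dz": 0,"turn": 2}
    - {"gripper": 0.55,"dx": 0,"dy": 0,"dz": 0,"turn": 4}
    - {"gripper": 0.55,"dx": 0,"dy": 0,"dz": 0,"turn": 6}
    - {"gripper": 0.55,"dx": 0,"dy": 0,"dz": 0,"turn": 6}

```text
time_s: 10.05
eef_pos: [0.5551, -0.0502, 0.0823]
eef_rot: [0.0, -0.627, 0.779, -0.0]
wrist_force: [0.2, -0.8, 2.1]
opening: 0.454
```

```bash
python3 - <<'E'
from h import *
from bench import ctrl
o=ctrl.get_obs(); print(o["time_s"],o["eef_pos"],o["wrist_force"],o["torque"],o["joint_efforts"],o["opening"]); plan(o["eef_pos"],o["eef_rot"],o["eef_pos"],-96.25)
E
```

```text
10.05 [ 0.55508798 -0.05017679  0.08234688] [ 0.19121989 -0.78307965  2.059422  ] [-0.04833376 -0.21242459  0.04956185] [ 9.99523094e-02 -4.51727664e+01 -2.79529309e+01  4.41194675e-02
  2.90151425e-01  2.42024045e-01] 0.4535522761163966
d cm [0. 0. 0.] turn -6.11 tilt 0.02
```

Call:
drive_tool:
  commands:
    - {"gripper": 0.55,"dx": 0,"dy": 0,"dz": 0,"turn": 1.5}
    - {"gripper": 0.55,"dx": 0,"dy": 0,"dz": 0,"turn": 3}
    - {"gripper": 0.55,"dx": 0,"dy": 0,"dz": 0,"turn": 3}

```text
time_s: 10.42
eef_pos: [0.5551, -0.0502, 0.0824]
eef_rot: [0.0, -0.606, 0.795, -0.0]
wrist_force: [1.1, -1.4, 1.0]
opening: 0.446
```

```bash
python3 - <<'E'
from h import *
from bench import ctrl
import cv2
o=ctrl.get_obs(); print(o["time_s"],o["eef_pos"],o["wrist_force"],o["torque"],o["joint_efforts"],o["opening"]); plan(o["eef_pos"],o["eef_rot"],o["eef_pos"],-96.25)
for n in ("top","wrist"):
    c=ctrl.camera(n); a=c["image"][:,:,::-1]; cv2.imwrite(f"pics/l_{n}.png",a)
Rw,tw=c["R"],c["t"]; print(Rw.tolist(),tw)
a=cv2.imread("pics/l_wrist.png")[150:400,100:400]; cv2.imwrite("pics/l2_wrist.png",cv2.resize(a,None,fx=2.4,fy=2.4,interpolation=cv2.INTER_CUBIC))
E
```

```text
10.425 [ 0.55513483 -0.0502054   0.08239543] [ 1.11182235 -1.44940813  0.97846376] [-0.11384184 -0.23872043  0.06796192] [  0.05748072 -44.90858316 -27.46706843   0.06690133   0.48139527
   0.26458229] 0.446416105057155
d cm [0. 0. 0.] turn -9.1 tilt 0.03
[[-0.26352045670255636, -0.9646535086099899, 0.0007597537189714552], [-0.9226088931270076, 0.25226469545843894, 0.29181390259585044], [-0.28169096404080046, 0.07619797734650435, -0.9564748135868855]] [0.09822256 0.53285009 0.3893033 ]
```

View pics/l2_wrist.png

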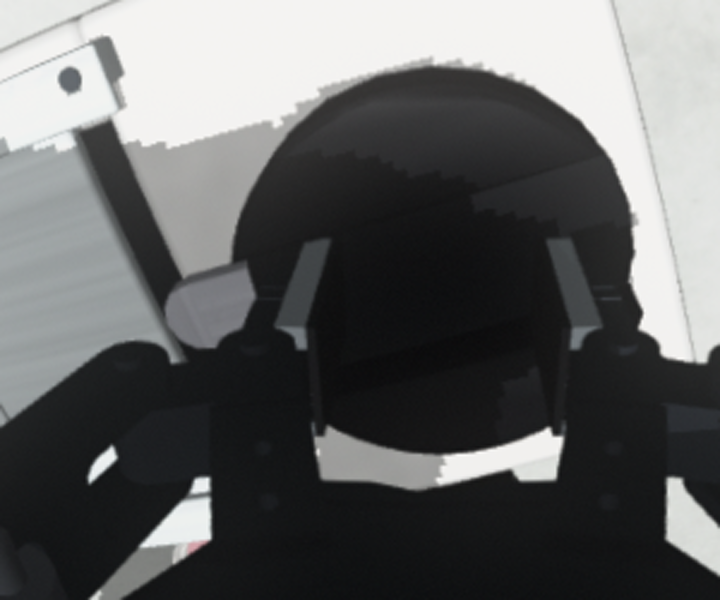

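The slot edge is about 16° off the jaw line, so the finger play is larger than I assumed. I'll press further until the stop torque shows.

Call:
drive_tool:
  commands:
    - {"gripper": 0.55,"dx": 0,"dy": 0,"dz": 0,"turn": 2}
    - {"gripper": 0.55,"dx": 0,"dy": 0,"dz": 0,"turn": 4}
    - {"gripper": 0.55,"dx": 0,"dy": 0,"dz": 0,"turn": 4}

```text
time_s: 10.9
eef_pos: [0.5552, -0.0506, 0.0825]
eef_rot: [-0.0, -0.579, 0.816, -0.001]
wrist_force: [2.2, -4.1, 2.7]
opening: 0.449
```

```bash
python3 - <<'E'
from h import *
from bench import ctrl
import cv2
o=ctrl.get_obs(); print(o["time_s"],o["eef_pos"],o["wrist_force"],o["torque"],o["joint_efforts"],o["opening"]); plan(o["eef_pos"],o["eef_rot"],o["eef_pos"],-96.25)
for n in ("side","wrist"):
    c=ctrl.camera(n); a=c["image"][:,:,::-1]; cv2.imwrite(f"pics/m_{n}.png",a)
a=cv2.imread("pics/m_wrist.png")[150:400,100:400]; cv2.imwrite("pics/m2_wrist.png",cv2.resize(a,None,fx=2.4,fy=2.4,interpolation=cv2.INTER_CUBIC))
E
```

```text
10.9 [ 0.55520163 -0.05061559  0.08253095] [ 2.21310478 -4.104578    2.74895056] [-0.5243151  -0.32225145  1.29245344] [  0.4877059  -44.18640733 -26.39936686   1.37757126   0.86537177
   1.53120473] 0.4490148873675841
d cm [0. 0. 0.] turn -13.03 tilt 0.07
```

View pics/m2_wrist.png

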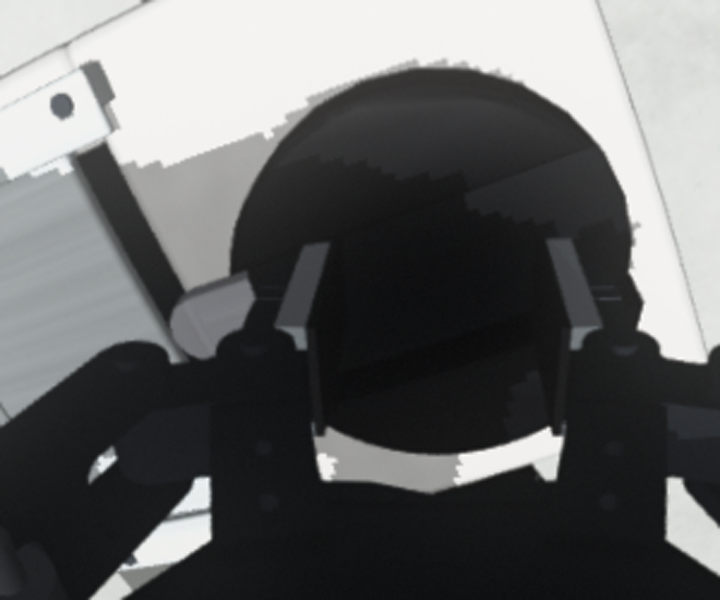

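The torque rose from 0.07 to 1.3 N m, so the fastener is on its hard stop. I'll back the fingers into the middle of the free play and lift straight out.

Call:
drive_tool:
  commands:
    - {"gripper": 0.55,"dx": 0,"dy": 0,"dz": 0,"turn": -6}
    - {"gripper": 0.55,"dx": 0,"dy": 0,"dz": 0,"turn": -14}
    - {"gripper": 0.55,"dx": 0,"dy": 0,"dz": 0,"turn": -18}
    - {"gripper": 0.55,"dx": 0,"dy": 0,"dz": 0,"turn": -18}
    - {"gripper": 0.55,"dx": 0,"dy": 0,"dz": -2,"turn": -18}
    - {"gripper": 0.55,"dx": 0,"dy": 0,"dz": -7,"turn": -18}
    - {"gripper": 0.55,"dx": 0,"dy": 0,"dz": -12,"turn": -18}
    - {"gripper": 0.55,"dx": 6,"dy": 0,"dz": -15,"turn": -18}
    - {"gripper": 0.55,"dx": 12,"dy": 0,"dz": -16,"turn": -18}
    - {"gripper": 0.55,"dx": 18,"dy": 0,"dz": -16,"turn": -18}
    - {"gripper": 0.55,"dx": 22,"dy": 0,"dz": -16,"turn": -18}
    - {"gripper": 0.55,"dx": 22,"dy": 0,"dz": -16,"turn": -18}
    - {"gripper": 0.55,"dx": 22,"dy": 0,"dz": -16,"turn": -18}

```text
time_s: 12.62
eef_pos: [0.4819, -0.257, 0.2418]
eef_rot: [0.0, -0.698, 0.716, 0.001]
wrist_force: [1.0, -0.3, 0.1]
opening: 0.45
```

```bash
python3 - <<'E'
from h import *
from bench import ctrl
import cv2
np.set_printoptions(precision=4,suppress=True)
for n in ("top","side"):
    c=ctrl.camera(n); a=c["image"][:,:,::-1]; cv2.imwrite(f"pics/n_{n}.png",a)
a=cv2.imread("pics/n_top.png")[165:265,135:285]; cv2.imwrite("pics/n2_top.png",cv2.resize(a,None,fx=5.3,fy=5.3,interpolation=cv2.INTER_CUBIC))
a=cv2.imread("pics/n_side.png")[200:345,190:350]; cv2.imwrite("pics/n2_side.png",cv2.resize(a,None,fx=4,fy=4,interpolation=cv2.INTER_CUBIC))
o=ctrl.get_obs(); print(o["time_s"],o["eef_pos"],o["wrist_force"])
E
```

```text
12.725 [ 0.4824 -0.2564  0.242 ] [ 0.1563 -0.3482  0.8096]
```

View pics/n2_top.png

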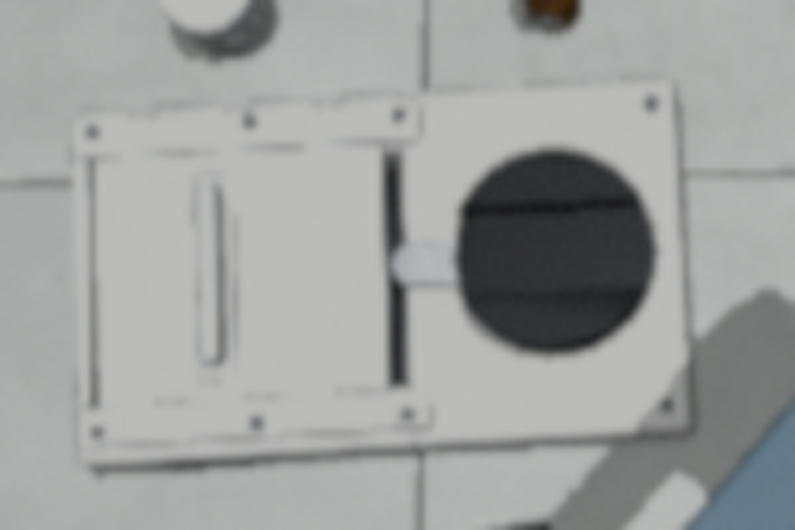

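View pics/n2_side.png

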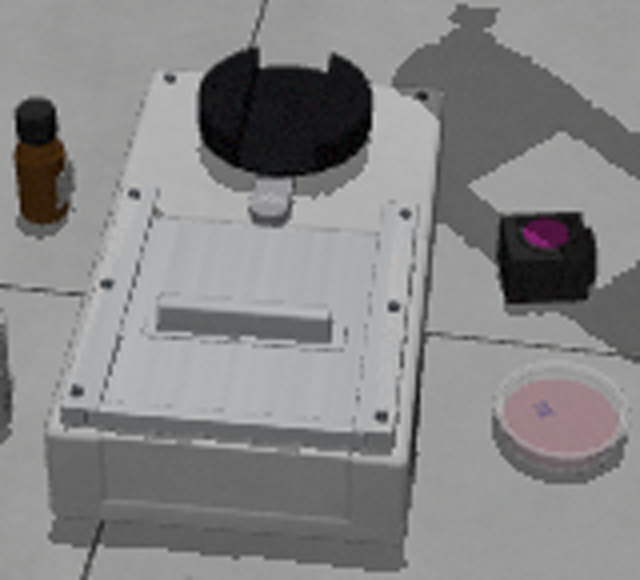

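```bash
python3 - <<'E'
from h import *
from bench import ctrl
h=onz("top",T(555,252),.083)
for p in (T(410,263),): 
    e=onz("top",p,.064); d=e-h; print(h,e,np.degrees(np.arctan2(-d[0],d[1])))
e=onz("side",S(271,200),.064); d=e-[.5552,-.0498,0]; print(e,np.degrees(np.arctan2(-d[0],d[1])))
w=lambda a,b:np.degrees(np.arctan2(*(lambda v:(-v[0],v[1]))(onz("top",T(*a),.083)-onz("top",T(*b),.083))))
print(w((468,212),(635,203)),w((475,296),(630,293)))
ctrl.hand_in()
E
```

```text
[ 0.5546293  -0.05038829  0.083     ] [0.55372378 0.01145935 0.064     ] 0.8388196636341974
[0.55283718 0.00599222 0.064     ] 2.4250485649289826
2.2960182987186526 0.2754987834791346
the job is handed in; nothing more can be done
```

I shut the panel first, then locked it, and handed the job in at about 12.7 s of the 42 s allowed. No verdict was reported.

- **Panel:** I pushed the lip with both fingertips about 32 mm, until the force rose from about 2.5 N to 15.5 N and the tool stopped moving. The pictures showed the bay fully covered before I touched the fastener.
- **Fastener:** I set both fingertips in the slot and turned it clockwise until the torque rose from 0.07 to 1.3 N m, which I took as the hard stop. Then I lifted clear.
- **Last checks:** The pictures after lifting clear show the panel still shut and the tongue standing behind its edge. The bottle, can, filter cube and petri dish look unmoved. I did not check the marker and slide box again, but the arm did not come down near them.
- **Disagreement:** A fully locked tongue should point along the housing's rails, at about 2.4° by my measurement. The side view gave 2.4°, but the top view gave 0.8° for the tongue and 2.3° and 0.3° for the two slot walls. I put that spread down to reading coarse pixels and relied on the stop torque.
- **Refused call:** One move call was refused for a missing key before anything moved, so it had no effect on the scene.

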